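# Break down a pile of returned devices

### The job

Take the pile of returned devices apart from the top down, one piece at a time, and set each one down flat in its own place: the plug-in charger in the square slatted basket, the power bank in the oblong steel battery bin, the folded flip phone inside the rim of the low tray, and last the smartphone, screen up, centred on the round charging pad. Set them down rather than dropping them, and do not disturb the barcode scanner or the small tape roll.

Things in the scene. Friction and masses are not known exactly. Their poses are not given: they have to be found in the camera images.
- charger: Plug-in charger, a white block 38 (x) x 32 (y) x 26 mm high with two flat steel prongs that stick 18 mm out of its +x end at mid-height; 50 g. Starts on top of the pile (its underside about 49 mm above the bench), lying on the power bank. Origin: centre of the block's underside, z up. Grip across y (32 mm).
- power_bank: Power bank, a plain grey rounded block 78 (x) x 38 (y) x 20 mm high, 130 g. Starts under the charger, on the flip phone (underside about 29 mm above the bench). Origin: centre of its underside, z up. Grip across y (38 mm).
- flip_phone: Folded flip phone, dark metallic, 106 (x) x 52 (y) x 20 mm high, hinge at its -x end and a small outer window on top; 120 g. Starts under the power bank, on the smartphone (underside about 9 mm above the bench). Origin: centre of its underside, z up. Grip across y (52 mm).
- smartphone: Smartphone, a black slab 134 (x) x 64 (y) x 9 mm thick, lying screen up on the bench at the bottom of the pile; 150 g. Origin: centre of its underside, z up. Grip across y (64 mm) with the fingertips just above the bench.
- basket: Square blue slatted plastic basket, open on top, 126 x 126 mm outside, 118 x 118 mm inside, rim 45 mm above the bench, floor 4 mm thick, fixed to the bench. Place of the plug-in charger. Origin: centre of its underside on the bench, z up, x and y along its sides.
- battery_bin: Oblong open sheet-steel bin, 160 (x) x 120 (y) mm outside, 154 x 114 mm inside, rim 40 mm above the bench, floor 4 mm thick, fixed to the bench. Place of the power bank. Origin: centre of its underside on the bench, z up.
- phone_tray: Low oblong grey tray lined with dark rubber, fixed to the bench: 134 (x) x 80 (y) mm outside, 126 x 72 mm inside its rim; rubber floor 3 mm and rim top 8 mm above the bench (keep the fingers above the rim). Place of the flip phone: flat on the rubber, not on the rim, its long side along the tray's x, either way round. Origin: centre of its underside on the bench, z up.
- charging_pad: Round flat black wireless charging pad, 100 mm across, 10 mm high, fixed to the bench. Place of the smartphone, which lies flat on it at any angle and overhangs it at both ends; it charges only with the smartphone's centre within 12 mm of the pad's centre. Origin: centre of its underside on the bench, z up.
- scanner: Hand-held white barcode scanner lying loose on the bench, 152 mm long (x), up to 62 mm wide and 38 mm high, head at +x. A bystander: do not move it (30 mm at most). Origin: underside, about 80 mm from the handle's end.
- tape_roll: Small roll of paper tape lying loose on the bench, 60 mm across, 40 mm hole, 18 mm high. A bystander: do not move it (30 mm at most). Origin: centre of its underside.
There are look-alikes about, which are no part of the job. Several things have the shape of the phone_tray; the one meant has the colours described above.

How it is judged:
By the outcome, as a careful person would: the job done as asked, in the order asked, and still so for the second after the job is handed in, with the robot touching nothing.
It also fails if it takes over 112 s, if anything falls off the work surface, if the arm or the gripper's body presses on something with over 40 N, if the wrist force passes 120 N, or if a joint passes its speed limit or range.

### The arm

A 7-joint arm with a two-finger parallel gripper is mounted at the origin on the work surface. World frame = base frame: x ahead of the robot, y to its left, z up, the work surface at z = 0. Lengths are in m, angles in rad, forces in N, time in s.
With the tool pointing down it reaches from about 0.4 to 0.875 m from the base axis. Payload 19.3 kg.
Tool frame: the origin (TCP) lies on the mounting face of the last link; the fingertips stand 173 mm ahead of it and the grasp point (between the pads) lies 155 mm ahead of it; z points along the fingers, y is the line along which they close (so a half turn about z gives the same grasp; the last joint's range is limited). The gripper opens to 85 mm and grips with 20 to 120 N. Pads are 22 mm wide; open, the fingers measure 114 mm over their backs; the gripper's body (76 mm by 85 mm) begins 54 mm behind the grasp point. The pads swing forward as they close: fully open they stand 13 mm farther back than shut.
Start: joints at [1.166, 0.521, -0.036, 1.599, 0.021, 1.021, -0.113], TCP at [0.205, -0.59, 0.405] pointing down, gripper open.
Joint ranges: [-2.91, 2.91], [-0.3, 2.13], [-1.5, 1.42], [0.17, 2.43], [-1.26, 4.41], [0.16, 1.93], [-2.52, 2.52]. Speed limits (rad/s): [1.89, 1.89, 2.39, 2.39, 3.01, 3.01, 3.01].

### API

Orientations are given as [roll, pitch, yaw] about the fixed x, y, z axes, in that order (R = Rz(yaw) Ry(pitch) Rx(roll)).
In Python, from workcell import bot, vision gives the robot as it stands.
- The arm moves only by the shell command python3 -m creep 'ROWS' [FORCE]. ROWS is JSON, a list that holds one entry, the list of rows, each a list of 7 numbers: the opening, from -1 (shut) to 1 (fully open), then the shift along the tool's x, y, z in cm, then the turn, a rotation vector about the tool's x, y, z in rad. In form: [[[grip, tx, ty, tz, rx, ry, rz], ...]]. A call has 1 to 12 rows; each row shifts and turns the commanded pose from where the row before left it, along the tool's axes as they then stand; what a row does not reach is not made up. A row lasts 1/8 s, in which the tool goes at most 62.5 mm and 10.7 degrees, less where a joint would pass 70% of its speed; a pose out of reach is approached as far as the arm can. A call with a gripper value outside its range is refused whole. The fingers move at their own pace and stop on an object; FORCE is the grip in N (left out, the last holds). Time passes only in rows, so rows that do not move let the fingers close. It gives the time, the measured TCP pose, the force, the opening and the grip force at its end, in the units of the state.
- bot.observe(): the state, without advancing time (a new reading comes with each control period).
- vision.grab_frame(name): name is "scene" or "top" or "wrist"; returns a dict with "image" (420x560x3 uint8, blue, green, red), "depth" (420x560 float32, m along the optical axis (not along the pixel's ray), 0 where there is no reading), "fovy" (degrees; the focal length in pixels is half the picture's height over the tangent of half this angle, whatever the lens; pixels are square), "cx", "cy" (the principal point, pixels), "k1" (the pictures are not rectified: a ray, as slopes to the right and down, at radius r is drawn at 1 + k1 r^2 times it, then the intrinsics apply), "cam_to_world" (4x4, takes a point from camera to world coordinates); the wrist camera has in their place "tool_from_camera" (4x4, takes a point from camera to tool coordinates, whose origin is the TCP and whose axes are the flange's). Camera axes: x right, y down, z forward; pixel columns grow to the right and rows downward; lengths in m; the calibration is good to about 2 mm. A picture is of the moment at which its call begins: read the wrist's pose just before it.
- bot.job_done(): hands the job in; it is judged then, once.
The state is a dict: "clock": time; "qpos": joint angles; "qd": joint speeds; "joint_efforts": joint torques, N m; "position": TCP position; "tool_rot": TCP orientation; "force": force on the tool from outside, world axes, zero at the start; "moment": the same for the moment, N m; "grip_width": finger opening in m; "finger_force": force on a finger pad.
Only numpy, scipy, OpenCV 4.12 (cv2) and the standard library are available. Lean on these libraries where they do the work, as an engineer would, in place of code of your own. Each camera call takes 0.05 s, during which the arm holds its last target. There are 200 camera calls.

## Working session

There is one attempt and no reset: what is moved stays moved. The work goes in short steps, Python scripts to look and compute and a shell command to move; the robot and the scene stay as the last step left them, time stands still between calls to the robot, and variables do not carry over. Pictures are saved under pics/ and viewed, at most 14 in all, crops included, and the job is handed in when it is done.

```bash
ls; mkdir -p pics; cat > h.py <<'E'
import numpy as np, cv2
from workcell import bot, vision
def K(f):
    h=f["image"].shape[0]; fl=h/2/np.tan(np.radians(f["fovy"])/2); return fl
def rays(f,px):
    px=np.atleast_2d(np.array(px,float)); fl=K(f)
    d=(px-[f["cx"],f["cy"]])/fl
    u=d.copy()
    for _ in range(20): u=d/(1+f["k1"]*(u**2).sum(1,keepdims=True))
    return np.c_[u,np.ones(len(u))]
def onplane(f,px,z,T=None):
    T=f["cam_to_world"] if T is None else T
    r=rays(f,px)@T[:3,:3].T; o=T[:3,3]
    return o+r*((z-o[2])/r[:,2])[:,None]
def cloud(f,T=None):
    T=f["cam_to_world"] if T is None else T
    h,w=f["depth"].shape; v,u=np.mgrid[:h,:w]
    p=rays(f,np.c_[u.ravel(),v.ravel()])*f["depth"].reshape(-1,1)
    return (p@T[:3,:3].T+T[:3,3]).reshape(h,w,3)
E
python3 - <<'E'
from h import *
s=bot.observe(); print({k:np.round(v,3) for k,v in s.items()})
for n in("top","scene"):
    f=vision.grab_frame(n); cv2.imwrite(f"pics/{n}0.png",f["image"]); np.save(n+"0.npy",f,allow_pickle=True)
    print(n,f["fovy"],f["cx"],f["cy"],f["k1"],np.round(f["cam_to_world"],3).tolist())
E
```

```text
pics
{'clock': np.float64(0.0), 'qpos': array([ 1.166,  0.522, -0.036,  1.6  ,  0.021,  1.021, -0.113]), 'qd': array([ 0.001, -0.001, -0.001, -0.001, -0.   , -0.   , -0.   ]), 'joint_efforts': array([ 0.0000e+00, -9.2712e+01,  1.9800e+00, -3.6994e+01,  1.8000e-02,
        8.0000e-03, -0.0000e+00]), 'position': array([ 0.205, -0.59 ,  0.404]), 'tool_rot': array([-3.14 ,  0.   ,  0.335]), 'force': array([ 0.009, -0.128, -0.81 ]), 'moment': array([-0.033,  0.027,  0.01 ]), 'finger_force': np.float64(0.0), 'grip_width': np.float64(0.086)}
top 57.15705083003479 279.58952599774403 204.05633164244415 -0.06383631675959704 [[0.024, -0.987, 0.162, 0.288], [-0.999, -0.027, -0.018, -0.075], [0.022, -0.161, -0.987, 1.11], [0.0, 0.0, 0.0, 1.0]]
scene 50.745823294096 274.3587773754742 212.8393927020694 -0.1364088740565503 [[-0.809, 0.464, -0.361, 0.922], [0.588, 0.644, -0.49, 0.538], [0.005, -0.609, -0.793, 1.079], [0.0, 0.0, 0.0, 1.0]]
```

View pics/top0.png

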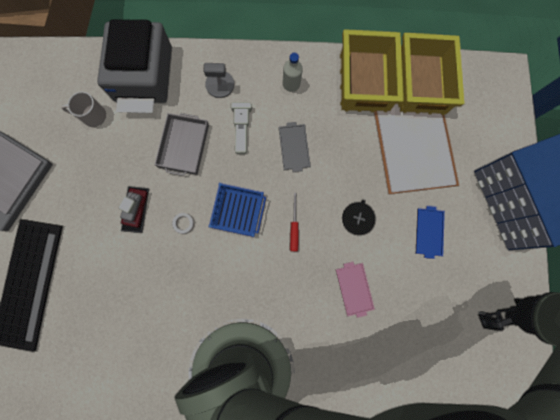

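View pics/scene0.png

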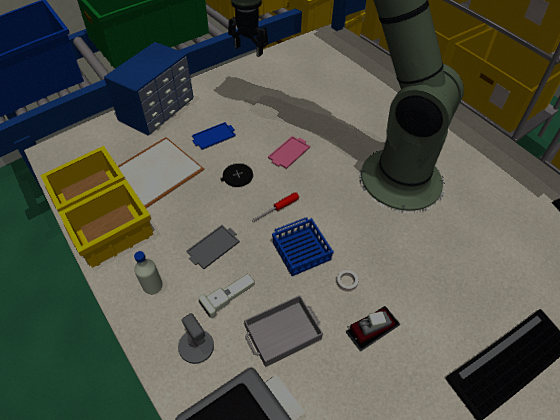

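The top view shows the pile at (134,208), basket (238,210), steel bin (183,145), grey tray (294,147), charging pad (359,218), scanner (241,128) and tape roll (184,224). In the scene view, the pile is at (373,327), basket (302,245), bin (283,330), grey tray (213,246) and pad (237,175).

```bash
python3 - <<'E'
from h import *
F={n:np.load(n+"0.npy",allow_pickle=True).item() for n in("top","scene")}
C={n:cloud(F[n]) for n in F}
for n,(u,v) in {"top":(60,150),"scene":(330,220)}.items(): print(n,"bench",C[n][v,u])
box={"pile":[(115,180,155,238),(340,300,408,355)],"basket":[(205,178,272,242),(268,212,338,278)],"bin":[(152,110,214,180),(238,292,328,368)],"tray":[(275,118,314,176),(182,220,244,270)],"pad":[(338,195,380,240),(218,160,256,190)],"tape":[(170,210,198,240),(333,268,362,295)],"scan":[(228,98,255,156),(195,270,260,318)]}
for k,bs in box.items():
  for n,b in zip(F,bs):
    p=C[n][b[1]:b[3],b[0]:b[2]].reshape(-1,3); z=p[:,2]; q=p[z>0.006]
    if len(q)<20: print(k,n,"few",len(q));continue
    (c,wh,a)=cv2.minAreaRect(q[:,:2].astype(np.float32))
    print(k,n,len(q),"c",np.round(c,4),"wh",np.round(wh,3),"a",round(a,1),"z pct",np.round(np.percentile(q[:,2],[5,25,50,75,90,98]),3))
im=F["top"]["image"][165:255,95:290]; im2=F["scene"]["image"][290:370,320:420]
cv2.imwrite("pics/c.png",np.vstack([cv2.resize(im,(780,360),interpolation=2)[:, :780],np.hstack([cv2.resize(im2,(300,240),interpolation=2),np.zeros((240,480,3),np.uint8)])]))
E
```

```text
top bench [6.16301174e-01 5.71501510e-01 4.08362951e-04]
scene bench [ 0.31020092 -0.00751811  0.00153924]
pile top 1039 c [0.4018 0.1372] wh [0.458 0.15 ] a 79.9 z pct [0.008 0.013 0.03  0.05  0.074 0.078]
pile scene 1197 c [0.6621 0.3889] wh [0.587 0.118] a 18.4 z pct [0.007 0.012 0.029 0.05  0.074 0.077]
basket top 949 c [0.4098 0.0089] wh [0.186 0.231] a 85.7 z pct [0.006 0.008 0.041 0.045 0.047 0.049]
basket scene 1350 c [0.5996 0.2592] wh [0.826 0.208] a 55.0 z pct [0.006 0.009 0.028 0.044 0.047 0.049]
bin top 1124 c [0.4965 0.1294] wh [0.553 0.187] a 25.7 z pct [0.006 0.009 0.024 0.036 0.04  0.044]
bin scene 1672 c [0.7105 0.3302] wh [0.56  0.194] a 63.6 z pct [0.006 0.008 0.02  0.035 0.04  0.043]
tray top 336 c [ 0.5071 -0.1238] wh [0.101 0.443] a 86.8 z pct [0.006 0.007 0.008 0.009 0.01  1.11 ]
tray scene 547 c [0.802  0.1382] wh [0.817 0.167] a 61.7 z pct [0.006 0.007 0.008 0.009 0.011 1.079]
pad top 885 c [ 0.3916 -0.2145] wh [0.095 0.334] a 20.8 z pct [0.007 0.009 0.01  0.012 0.013 0.015]
pad scene 571 c [0.6848 0.0679] wh [1.049 0.106] a 58.4 z pct [0.007 0.009 0.011 0.012 0.014 0.656]
tape top 213 c [0.3404 0.0801] wh [0.321 0.066] a 59.7 z pct [0.008 0.016 0.018 0.019 0.02  0.022]
tape scene 244 c [0.6577 0.3451] wh [0.653 0.057] a 33.4 z pct [0.008 0.013 0.016 0.018 0.02  0.022]
scan top 771 c [ 0.5263 -0.0064] wh [0.492 0.064] a 8.7 z pct [0.019 0.025 0.028 0.034 0.037 0.04 ]
scan scene 972 c [0.8174 0.2404] wh [0.623 0.159] a 61.9 z pct [0.012 0.024 0.029 0.034 0.037 0.041]
```

View pics/c.png

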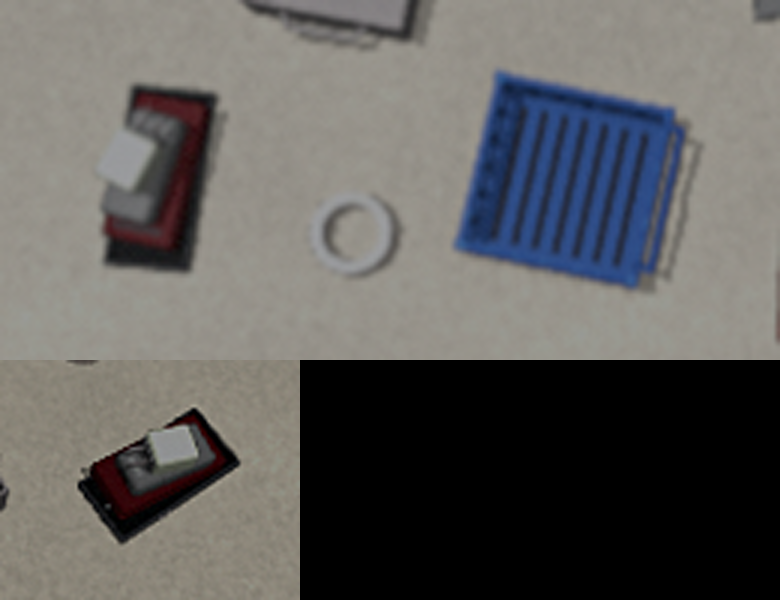

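The crop shows the pile: a white charger (about top px 127,205) on a grey power bank, a dark red flip phone and the black smartphone. The prongs appear to point toward image-up (world +x).

```bash
cat > fit.py <<'E'
from h import *
F={n:np.load(n+"0.npy",allow_pickle=True).item() for n in("top","scene")}
C={n:cloud(F[n]) for n in F}
P={n:C[n][F[n]["depth"]>0] for n in F}
COL={n:F[n]["image"][F[n]["depth"]>0] for n in F}
def show(k,cx,cy,r,zl,zh):
    for n in list(F)+["both"]:
        q=np.vstack([P[m] for m in F]) if n=="both" else P[n]
        m=(np.hypot(q[:,0]-cx,q[:,1]-cy)<r)&(q[:,2]>zl)&(q[:,2]<zh); q=q[m]
        if len(q)<8: print(k,n,len(q)); continue
        c,wh,a=cv2.minAreaRect(q[:,:2].astype(np.float32))
        print(k,n,len(q),"c",np.round(c,4),"wh",np.round(wh,3),"a",round(a,1),"medz",round(float(np.median(q[:,2])),4),"mean",np.round(q[:,:2].mean(0),4))
E
python3 - <<'E'
from fit import *
f=F["top"]
g={k:onplane(f,[p],z)[0] for k,p,z in[("pile",(134,208),.03),("basket",(238,210),.03),("bin",(183,145),.02),("tray",(294,147),.005),("pad",(359,218),.01),("tape",(184,224),.018),("scan",(241,128),.03)]}
for k in g: print(k,g[k].round(3))
p=g["pile"]
for k,zl,zh in[("charger",.066,.085),("bank",.043,.056),("flip",.024,.034),("phone",.0055,.0125)]: show(k,p[0],p[1],.1,zl,zh)
show("basket",*g["basket"][:2],.1,.038,.055)
show("bin",*g["bin"][:2],.11,.034,.05)
show("tray",*g["tray"][:2],.09,.0055,.02)
show("pad",*g["pad"][:2],.07,.0065,.02)
show("tape",*g["tape"][:2],.05,.01,.03)
show("scan",*g["scan"][:2],.1,.01,.05)
E
```

```text
pile [0.442 0.318 0.03 ]
basket [0.444 0.023 0.03 ]
bin [0.634 0.194 0.02 ]
tray [ 0.642 -0.134  0.005]
pad [ 0.434 -0.326  0.01 ]
tape [0.402 0.176 0.018]
scan [0.688 0.024 0.03 ]
charger top 170 c [0.4513 0.3208] wh [0.033 0.052] a 64.3 medz 0.0745 mean [0.4463 0.3236]
charger scene 204 c [0.4567 0.3241] wh [0.031 0.052] a 66.1 medz 0.0739 mean [0.4535 0.3268]
charger both 374 c [0.4532 0.3218] wh [0.037 0.055] a 63.1 medz 0.0741 mean [0.4502 0.3253]
bank top 182 c [0.4444 0.3232] wh [0.037 0.075] a 74.0 medz 0.0486 mean [0.4384 0.3215]
bank scene 192 c [0.4501 0.3261] wh [0.037 0.079] a 76.7 medz 0.048 mean [0.4561 0.3295]
bank both 374 c [0.4482 0.3246] wh [0.04  0.082] a 75.4 medz 0.0483 mean [0.4475 0.3256]
flip top 289 c [0.445  0.3219] wh [0.051 0.104] a 79.5 medz 0.0288 mean [0.4412 0.314 ]
flip scene 295 c [0.4498 0.3227] wh [0.052 0.107] a 80.2 medz 0.0285 mean [0.464  0.3254]
flip both 584 c [0.4482 0.3223] wh [0.053 0.11 ] a 79.8 medz 0.0287 mean [0.4527 0.3198]
phone top 274 c [0.4297 0.3313] wh [0.16  0.131] a 21.3 medz 0.0089 mean [0.4256 0.3201]
phone scene 347 c [0.
[... 1079 characters left out ...]
c [ 0.4398 -0.3308] wh [0.113 0.106] a 58.4 medz 0.0108 mean [ 0.4396 -0.3232]
pad both 1401 c [ 0.4393 -0.3306] wh [0.111 0.113] a 50.9 medz 0.0105 mean [ 0.4357 -0.324 ]
tape top 194 c [0.4061 0.1806] wh [0.055 0.055] a 1.9 medz 0.0179 mean [0.4048 0.1805]
tape scene 213 c [0.4111 0.1819] wh [0.061 0.057] a 5.2 medz 0.0169 mean [0.4117 0.1827]
tape both 407 c [0.4099 0.1816] wh [0.063 0.057] a 5.2 medz 0.0173 mean [0.4084 0.1816]
scan top 757 c [0.6911 0.0251] wh [0.153 0.062] a 3.1 medz 0.0285 mean [0.6994 0.0262]
scan scene 913 c [0.6968 0.0277] wh [0.152 0.059] a 2.0 medz 0.0286 mean [0.7087 0.0317]
scan both 1670 c [0.6938 0.0265] wh [0.158 0.062] a 2.0 medz 0.0286 mean [0.7045 0.0292]
```

```bash
cat > go.py <<'E'
# per-row constant twist to reach x y z yaw(deg) in N rows (tool down)
import sys; from h import *
from scipy.spatial.transform import Rotation as Ro
def go(x,y,z,yaw,N,start=None):
    s=bot.observe(); p0=np.array(s["position"]) if start is None else np.array(start[:3])
    R0=Ro.from_euler("xyz",s["tool_rot"]); 
    y0=s["tool_rot"][2] if start is None else np.radians(start[3])
    R0=Ro.from_euler("xyz",[np.pi,0,y0])
    dy=(np.radians(yaw)-y0+np.pi)%(2*np.pi)-np.pi; rz=-dy/N
    A=np.zeros((3,3)); R=R0
    for i in range(N): A+=R.as_matrix(); R=R*Ro.from_rotvec([0,0,rz])
    t=np.linalg.solve(A,np.array([x,y,z])-p0)*100
    print(N,"rows of t(cm)",t.round(3),"rz",round(rz,4),"| tilt",np.round(Ro.from_euler("xyz",s["tool_rot"]).as_matrix()[:,2],4),"q",np.round(s["qpos"],2),"F",np.round(s["force"],1))
if __name__=="__main__":
    a=[float(v) for v in sys.argv[1:]]; go(*a[:4],int(a[4]),a[5:] or None)
E
python3 go.py .445 .3265 .40 154 24
```

```text
24 rows of t(cm) [4.974 0.738 0.018] rz -0.098 | tilt [-3.e-04  9.e-04 -1.e+00] q [ 1.17  0.52 -0.04  1.6   0.02  1.02 -0.11] F [-0.8  0.1  0.6]
```

```bash
python3 -m creep '[[[1,5,0.74,0,0,0,-0.098],[1,5,0.74,0,0,0,-0.098],[1,5,0.74,0,0,0,-0.098],[1,5,0.74,0,0,0,-0.098],[1,5,0.74,0,0,0,-0.098],[1,5,0.74,0,0,0,-0.098],[1,5,0.74,0,0,0,-0.098],[1,5,0.74,0,0,0,-0.098]]]' 60; python3 go.py .445 .3265 .40 154 16
```

```text
clock: 1.1
position: [0.5464, -0.3895, 0.4042]
tool_rot: [-3.141, -0.0, 1.122]
force: [0.7, 0.1, 0.3]
grip_width: 0.0853
finger_force: 0.0
16 rows of t(cm) [4.962 0.722 0.026] rz -0.0979 | tilt [-5.e-04  4.e-04 -1.e+00] q [ 0.7   0.61 -0.27  1.46  0.17  1.1  -0.05] F [0.7 0.1 0.3]
```

```bash
python3 -m creep '[[[1,4.96,0.72,0,0,0,-0.098],[1,4.96,0.72,0,0,0,-0.098],[1,4.96,0.72,0,0,0,-0.098],[1,4.96,0.72,0,0,0,-0.098],[1,4.96,0.72,0,0,0,-0.098],[1,4.96,0.72,0,0,0,-0.098],[1,4.96,0.72,0,0,0,-0.098],[1,4.96,0.72,0,0,0,-0.098]]]' ;python3 -m creep '[[[1,4.96,0.72,0.05,0,0,-0.098],[1,4.96,0.72,0.05,0,0,-0.098],[1,4.96,0.72,0.05,0,0,-0.098],[1,4.96,0.72,0,0,0,-0.098],[1,4.96,0.72,0,0,0,-0.098],[1,4.96,0.72,0,0,0,-0.098],[1,4.96,0.72,0,0,0,-0.098],[1,4.96,0.72,0,0,0,-0.098],[1,0,0,0,0,0,0],[1,0,0,0,0,0,0]]]' 
python3 - <<'E'
from h import *
from scipy.spatial.transform import Rotation as Ro
s=bot.observe(); f=vision.grab_frame("wrist")
T=np.eye(4);T[:3,:3]=Ro.from_euler("xyz",s["tool_rot"]).as_matrix();T[:3,3]=s["position"]
f["cam_to_world"]=T@f["tool_from_camera"]; np.save("wrist0.npy",f,allow_pickle=True)
cv2.imwrite("pics/w0.png",f["image"]); print(s["position"],s["tool_rot"],s["qpos"].round(2) if hasattr(s["qpos"],"round") else s["qpos"]); print(np.round(f["tool_from_camera"],3),f["fovy"],f["k1"])
E
```

```text
clock: 2.1
position: [0.6431, -0.0106, 0.4043]
tool_rot: [-3.141, -0.0, 1.906]
force: [1.3, -0.6, 0.4]
grip_width: 0.0852
finger_force: 0.0
clock: 3.35
position: [0.4458, 0.3245, 0.403]
tool_rot: [-3.141, 0.0, 2.686]
force: [0.4, 0.5, 0.8]
grip_width: 0.0852
finger_force: 0.0
[0.4457542  0.32448306 0.40302172] [-3.14109684e+00  1.84567426e-04  2.68579788e+00] [-0.19  0.5  -0.76  1.77  0.39  1.03  0.02]
[[ 0.001 -0.948 -0.317  0.082]
 [ 1.     0.001 -0.    -0.   ]
 [ 0.001 -0.317  0.948  0.029]
 [ 0.     0.     0.     1.   ]] 58.804066469414394 0.03259183421461208
```

View pics/w0.png

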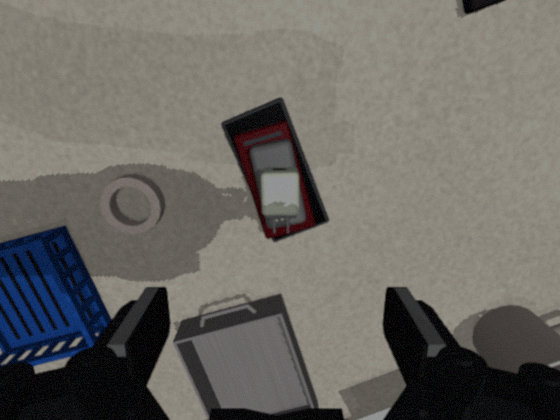

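The wrist view shows the charger at (280,190), aligned with the gripper and with its prongs pointing down the image. Below it are the bank, the red flip phone and the phone slab (corners near (223,123), (282,99), (327,222), (272,240)).

```bash
cat > wfit.py <<'E'
from fit import *
def addw(name):
    f=np.load(name,allow_pickle=True).item(); F["w"]=f; c=cloud(f); m=f["depth"]>0
    C["w"]=c;P["w"]=c[m];COL["w"]=f["image"][m]
E
python3 - <<'E'
from wfit import *
addw("wrist0.npy")
for k in ("top","scene"): del F[k]
print("bench", np.median(P["w"][np.abs(P["w"][:,2])<.008][:,2]))
for k,zl,zh in[("charger",.066,.085),("bank",.043,.056),("flip",.024,.034)]: show(k,.445,.322,.1,zl,zh)
f=F["w"]; im=f["image"]
hsv=cv2.cvtColor(im,cv2.COLOR_BGR2HSV).astype(int); 
roi=np.zeros(im.shape[:2],bool); roi[85:255,205:345]=1
def fit(k,m,z):
    m=(m&roi).astype(np.uint8); m=cv2.morphologyEx(m,cv2.MORPH_OPEN,np.ones((3,3)))
    c=max(cv2.findContours(m,0,1)[0],key=cv2.contourArea)[:,0]
    q=onplane(f,c,z)[:,:2].astype(np.float32); print(k,[np.round(v,4) for v in cv2.minAreaRect(q)])
fit("charger top", (hsv[...,2]>170),.075)
fit("flip",((hsv[...,1]>110)|(hsv[...,2]>0)&(C["w"][...,2]>.024)),.029)
fit("phone",C["w"][...,2]>.0055,.009)
fit("phone2",(hsv[...,2]<85)|(C["w"][...,2]>.02),.009)
E
```

```text
bench 0.0014879560233202471
charger w 1846 c [0.4549 0.3234] wh [0.032 0.056] a 65.1 medz 0.0759 mean [0.4468 0.3274]
charger both 1846 c [0.4549 0.3234] wh [0.032 0.056] a 65.1 medz 0.0759 mean [0.4468 0.3274]
bank w 1624 c [0.4461 0.326 ] wh [0.039 0.078] a 76.2 medz 0.0497 mean [0.4336 0.3295]
bank both 1624 c [0.4461 0.326 ] wh [0.039 0.078] a 76.2 medz 0.0497 mean [0.4336 0.3295]
flip w 2392 c [0.4462 0.3231] wh [0.053 0.107] a 80.3 medz 0.03 mean [0.4361 0.323 ]
flip both 2392 c [0.4462 0.3231] wh [0.053 0.107] a 80.3 medz 0.03 mean [0.4361 0.323 ]Traceback (most recent call last):
  File "<stdin>", line 13, in <module>
  File "<stdin>", line 11, in fit
ValueError: max() iterable argument is empty
```

```bash
python3 go.py .4467 .3272 .228 155 8
```

```text
8 rows of t(cm) [0.01  0.037 2.187] rz -0.0026 | tilt [-1.e-04 -5.e-04 -1.e+00] q [-0.19  0.5  -0.76  1.77  0.39  1.03  0.02] F [ 0.8  0.3 -0.1]
```

```bash
python3 -m creep '[[[1,0.08,0.3,3,0,0,-0.02],[1,0,0,3,0,0,0],[1,0,0,3,0,0,0],[1,0,0,3,0,0,0],[1,0,0,2.5,0,0,0],[1,0,0,2,0,0,0],[1,0,0,1,0,0,0],[1,0,0,0,0,0,0],[1,0,0,0,0,0,0]]]' 30; python3 -m creep '[[[-0.6,0,0,0,0,0,0],[-0.6,0,0,0,0,0,0],[-0.6,0,0,0,0,0,0],[-0.6,0,0,0,0,0,0],[-0.6,0,0,0,0,0,0],[-0.6,0,0,0,0,0,0],[-0.6,0,0,0,0,0,0],[-0.6,0,0,0,0,0,0]]]' 30
```

```text
clock: 4.53
position: [0.4462, 0.3281, 0.2289]
tool_rot: [3.141, 0.001, 2.707]
force: [0.6, 0.1, 0.5]
grip_width: 0.0852
finger_force: 0.0
clock: 5.52
position: [0.446, 0.3279, 0.2285]
tool_rot: [3.141, 0.0, 2.707]
force: [-0.8, -0.6, 4.7]
grip_width: 0.031
finger_force: 30.0
```

```bash
python3 -m creep '[[[-0.6,0,0,-0.5,0,0,0],[-0.6,0,0,-1.5,0,0,0],[-0.6,0,0,-3,0,0,0],[-0.6,0,0,-3,0,0,0],[-0.6,0,0,-2,0,0,0],[-0.6,0,0,0,0,0,0],[-0.6,0,0,0,0,0,0]]]' 30; python3 go.py .44 .0245 .31 169.3 8
```

```text
clock: 6.4
position: [0.4459, 0.3277, 0.3277]
tool_rot: [-3.141, -0.0, 2.707]
force: [-0.0, 0.4, -1.2]
grip_width: 0.0315
finger_force: 29.9
8 rows of t(cm) [-1.148 -3.622  0.222] rz -0.031 | tilt [-5.e-04 -5.e-04 -1.e+00] q [-0.23  0.59 -0.71  1.84  0.49  0.89 -0.04] F [-0.   0.4 -1.2]
```

```bash
python3 -m creep '[[[-0.6,-1.15,-3.62,0.2,0,0,-0.031],[-0.6,-1.15,-3.62,0.2,0,0,-0.031],[-0.6,-1.15,-3.62,0.2,0,0,-0.031],[-0.6,-1.15,-3.62,0.2,0,0,-0.031],[-0.6,-1.15,-3.62,0.2,0,0,-0.031],[-0.6,-1.15,-3.62,0.2,0,0,-0.031],[-0.6,-1.15,-3.62,0.2,0,0,-0.031],[-0.6,-1.15,-3.62,0.2,0,0,-0.031],[-0.6,0,0,0,0,0,0],[-0.6,0,0,0,0,0,0]]]' 30; python3 -m creep '[[[-0.6,0,0,3,0,0,0],[-0.6,0,0,3,0,0,0],[-0.6,0,0,3,0,0,0],[-0.6,0,0,2,0,0,0],[-0.6,0,0,1,0,0,0],[-0.6,0,0,0.2,0,0,0],[-0.6,0,0,0,0,0,0],[-0.6,0,0,0,0,0,0]]]' 30
python3 - <<'E'
from h import *
f=vision.grab_frame("top");g=vision.grab_frame("scene")
cv2.imwrite("pics/p1.png",np.hstack([cv2.resize(f["image"][150:270,180:300],(400,400)),cv2.resize(g["image"][180:300,240:360],(400,400))]))
E
```

```text
clock: 7.65
position: [0.4401, 0.0253, 0.3118]
tool_rot: [3.141, -0.001, 2.955]
force: [-0.3, -0.7, -1.4]
grip_width: 0.0312
finger_force: 30.0
clock: 8.65
position: [0.4405, 0.0249, 0.1908]
tool_rot: [3.141, 0.001, 2.954]
force: [0.3, 0.5, -0.6]
grip_width: 0.0313
finger_force: 30.0
```

View pics/p1.png

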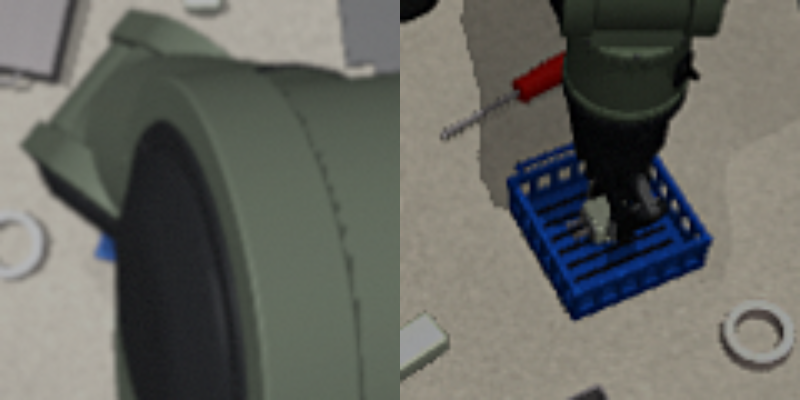

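The right half (scene view) shows the charger held at about (600,220), inside the basket walls and just above the slats. I'll lower it to contact next.

```bash
python3 -m creep '[[[-0.6,0,0,0.3,0,0,0],[-0.6,0,0,0.2,0,0,0],[-0.6,0,0,0.1,0,0,0],[-0.6,0,0,0,0,0,0]]]' 30;python3 -m creep '[[[-0.6,0,0,0.1,0,0,0],[-0.6,0,0,0,0,0,0]]]' 30
```

```text
clock: 9.25
position: [0.4402, 0.0249, 0.1841]
tool_rot: [-3.142, -0.0, 2.955]
force: [0.1, -0.4, -0.5]
grip_width: 0.0311
finger_force: 30.0
clock: 9.5
position: [0.4403, 0.025, 0.1835]
tool_rot: [-3.141, 0.0, 2.955]
force: [-2.2, -0.1, 10.1]
grip_width: 0.0311
finger_force: 31.2
```

Contact at 10 N, so I'll release.

```bash
python3 -m creep '[[[0.15,0,0,0,0,0,0],[0.15,0,0,0,0,0,0],[0.15,0,0,0,0,0,0],[0.15,0,0,0,0,0,0],[0.15,0,0,-1,0,0,0],[0.15,0,0,-3,0,0,0],[0.15,0,0,-4,0,0,0],[0.15,0,0,-5,0,0,0],[0.6,0,0,-3,0,0,0],[1,0,0,0,0,0,0]]]' 30; python3 go.py .446 .326 .33 166.2 8
```

```text
clock: 10.75
position: [0.4405, 0.0248, 0.3455]
tool_rot: [3.141, 0.004, 2.954]
force: [-0.4, 0.4, 0.0]
grip_width: 0.0827
finger_force: 0.0
8 rows of t(cm) [0.72  3.696 0.193] rz 0.0067 | tilt [ 3.6e-03 -5.0e-04 -1.0e+00] q [ 0.48  0.42 -0.84  2.09  0.44  0.8   0.75] F [-0.4  0.4  0. ]
```

```bash
cat > look.py <<'E'
import sys; from h import *
from scipy.spatial.transform import Rotation as Ro
s=bot.observe(); f=vision.grab_frame("wrist")
T=np.eye(4);T[:3,:3]=Ro.from_euler("xyz",s["tool_rot"]).as_matrix();T[:3,3]=s["position"]
T=T@f["tool_from_camera"]; c=cloud(f,T); f["cam_to_world"]=T; np.save(sys.argv[1]+".npy",f,allow_pickle=True)
cv2.imwrite(f"pics/{sys.argv[1]}.png",f["image"])
p=c[f["depth"]>0]; d=p[np.abs(p[:,2])<.005]; b=np.median(d[:,2]); print("bench",b, s["position"].round(4) if hasattr(s["position"],"round") else s["position"])
X,Y,r=map(float,sys.argv[2:5])
for k,zl,zh in [x.split(",") for x in sys.argv[5:]]:
    q=p[(np.hypot(p[:,0]-X,p[:,1]-Y)<r)&(p[:,2]-b>float(zl))&(p[:,2]-b<float(zh))]
    if len(q)<8: print(k,len(q)); continue
    cc,wh,a=cv2.minAreaRect(q[:,:2].astype(np.float32))
    print(k,len(q),"c",np.round(cc,4),"wh",np.round(wh,4),"a",round(a,1),"z-b",np.median(q[:,2])-b,"mean",q[:,:2].mean(0).round(4))
E
python3 -m creep '[[[1,0.72,3.7,-0.7,0,0,0.007],[1,0.72,3.7,-0.7,0,0,0.007],[1,0.72,3.7,-0.7,0,0,0.007],[1,0.72,3.7,-0.7,0,0,0.007],[1,0.72,3.7,-0.7,0,0,0.007],[1,0.72,3.7,-0.7,0,0,0.007],[1,0.72,3.7,-0.7,0,0,0.007],[1,0.72,3.7,-0.7,0,0,0.007],[1,0,0,0,0,0,0],[1,0,0,0,0,0,0]]]'; python3 look.py w1 .446 .325 .1 bank,.042,.06 flip,.022,.034 phone,.006,.012; python3 go.py .446 .326 .207 166.2 8
```

```text
clock: 12.0
position: [0.4459, 0.3259, 0.3985]
tool_rot: [-3.14, -0.001, 2.899]
force: [-0.6, -0.2, -0.4]
grip_width: 0.0854
finger_force: 0.0
bench 0.001423719328348172 [0.4459 0.3259 0.3985]
bank 3590 c [0.4453 0.3261] wh [0.0385 0.0769] a 76.0 z-b 0.04863003752111225 mean [0.4434 0.3268]
flip 2486 c [0.4461 0.3231] wh [0.0528 0.1064] a 80.3 z-b 0.028646958968179204 mean [0.436  0.3213]
phone 2577 c [0.4432 0.3264] wh [0.065  0.1338] a 86.8 z-b 0.008829249453016275 mean [0.4216 0.3346]
8 rows of t(cm) [2.000e-03 6.000e-03 2.396e+00] rz -0.0003 | tilt [-7.0e-04 -1.1e-03 -1.0e+00] q [-0.14  0.53 -0.84  1.77  0.45  1.05  0.19] F [-0.5  0.3  0.1]
```

View pics/w1.png

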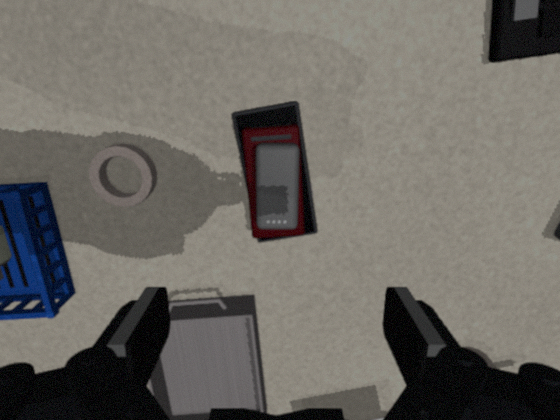

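The charger is visible in the basket at the left edge, and the bank lies undisturbed at (278,187) and aligned with the gripper.

```bash
python3 -m creep '[[[1,0,0,3,0,0,0],[1,0,0,3,0,0,0],[1,0,0,3,0,0,0],[1,0,0,3,0,0,0],[1,0,0,3,0,0,0],[1,0,0,2,0,0,0],[1,0,0,1.5,0,0,0],[1,0,0,0.7,0,0,0],[1,0,0,0,0,0,0],[1,0,0,0,0,0,0]]]' 40; python3 -m creep '[[[-0.5,0,0,0,0,0,0],[-0.5,0,0,0,0,0,0],[-0.5,0,0,0,0,0,0],[-0.5,0,0,0,0,0,0],[-0.5,0,0,0,0,0,0],[-0.5,0,0,0,0,0,0],[-0.5,0,0,0,0,0,0]]]' 40;python3 -m creep '[[[-0.5,0,0,-0.5,0,0,0],[-0.5,0,0,-1.5,0,0,0],[-0.5,0,0,-3,0,0,0],[-0.5,0,0,-3,0,0,0],[-0.5,0,0,-3,0,0,0],[-0.5,0,0,0,0,0,0],[-0.5,0,0,0,0,0,0]]]' 40; python3 go.py .6393 .1975 .30 170.5 8
```

```text
clock: 13.3
position: [0.4462, 0.3265, 0.2078]
tool_rot: [3.141, 0.001, 2.899]
force: [0.1, -0.4, -0.2]
grip_width: 0.0852
finger_force: 0.0
clock: 14.18
position: [0.4461, 0.3263, 0.2076]
tool_rot: [3.142, 0.0, 2.899]
force: [-1.2, -1.5, 6.4]
grip_width: 0.0367
finger_force: 40.1
clock: 15.05
position: [0.446, 0.3261, 0.3172]
tool_rot: [-3.141, 0.0, 2.899]
force: [-1.2, -0.6, -1.9]
grip_width: 0.0368
finger_force: 40.7
8 rows of t(cm) [-2.698 -1.071  0.215] rz -0.0096 | tilt [ 0.e+00 -2.e-04 -1.e+00] q [-0.19  0.63 -0.77  1.84  0.55  0.9   0.1 ] F [-1.2 -0.6 -1.9]
```

```bash
python3 -m creep '[[[-0.5,-2.7,-1.07,0.2,0,0,-0.0096],[-0.5,-2.7,-1.07,0.2,0,0,-0.0096],[-0.5,-2.7,-1.07,0.2,0,0,-0.0096],[-0.5,-2.7,-1.07,0.2,0,0,-0.0096],[-0.5,-2.7,-1.07,0.2,0,0,-0.0096],[-0.5,-2.7,-1.07,0.2,0,0,-0.0096],[-0.5,-2.7,-1.07,0.2,0,0,-0.0096],[-0.5,-2.7,-1.07,0.2,0,0,-0.0096],[-0.5,0,0,0,0,0,0],[-0.5,0,0,0,0,0,0]]]' 40; python3 -m creep '[[[-0.5,0,0,3,0,0,0],[-0.5,0,0,3,0,0,0],[-0.5,0,0,2.5,0,0,0],[-0.5,0,0,1.5,0,0,0],[-0.5,0,0,1,0,0,0],[-0.5,0,0,0.3,0,0,0],[-0.5,0,0,0.2,0,0,0],[-0.5,0,0,0,0,0,0]]]' 40;python3 -m creep '[[[-0.5,0,0,0.1,0,0,0],[-0.5,0,0,0,0,0,0]]]' 40
```

```text
clock: 16.3
position: [0.6389, 0.1982, 0.3004]
tool_rot: [-3.141, -0.001, 2.976]
force: [-1.0, 0.7, -1.4]
grip_width: 0.0369
finger_force: 40.6
clock: 17.3
position: [0.6396, 0.1978, 0.1866]
tool_rot: [3.141, 0.001, 2.975]
force: [-0.0, -0.4, -1.9]
grip_width: 0.0369
finger_force: 40.6
clock: 17.55
position: [0.6395, 0.1978, 0.1853]
tool_rot: [3.141, 0.0, 2.976]
force: [-0.3, 0.1, -1.0]
grip_width: 0.0369
finger_force: 40.6
```

```bash
python3 -m creep '[[[-0.5,0,0,0.1,0,0,0],[-0.5,0,0,0.1,0,0,0],[-0.5,0,0,0,0,0,0]]]' 40;python3 -m creep '[[[-0.5,0,0,0.05,0,0,0],[-0.5,0,0,0,0,0,0]]]' 40
```

```text
clock: 17.92
position: [0.6395, 0.1978, 0.1831]
tool_rot: [-3.142, -0.0, 2.976]
force: [-0.4, 0.3, -2.1]
grip_width: 0.0368
finger_force: 40.6
clock: 18.18
position: [0.6395, 0.1978, 0.1827]
tool_rot: [3.142, 0.0, 2.976]
force: [0.3, -0.0, -1.4]
grip_width: 0.037
finger_force: 40.7
```

```bash
python3 -m creep '[[[-0.5,0,0,0.05,0,0,0],[-0.5,0,0,0,0,0,0]]]' 40;python3 -m creep '[[[-0.5,0,0,0.05,0,0,0],[-0.5,0,0,0,0,0,0]]]' 40
```

```text
clock: 18.42
position: [0.6395, 0.1978, 0.1826]
tool_rot: [-3.142, 0.0, 2.975]
force: [-3.0, -1.4, 5.7]
grip_width: 0.0369
finger_force: 41.4
clock: 18.68
position: [0.6395, 0.1978, 0.1826]
tool_rot: [-3.141, 0.0, 2.975]
force: [-5.4, -3.6, 12.3]
grip_width: 0.037
finger_force: 42.3
```

```bash
python3 -m creep '[[[0.3,0,0,0,0,0,0],[0.3,0,0,0,0,0,0],[0.3,0,0,0,0,0,0],[0.3,0,0,0,0,0,0],[0.3,0,0,-1,0,0,0],[0.3,0,0,-3,0,0,0],[0.3,0,0,-4,0,0,0],[0.3,0,0,-5,0,0,0],[1,0,0,-5,0,0,0],[1,0,0,0,0,0,0]]]' 40; python3 go.py .4461 .3231 .39 170.3 8
```

```text
clock: 19.92
position: [0.6399, 0.1984, 0.3664]
tool_rot: [3.139, 0.005, 2.975]
force: [-0.2, 0.2, -1.5]
grip_width: 0.0851
finger_force: 0.0
8 rows of t(cm) [ 2.648  1.133 -0.295] rz 0.0004 | tilt [ 0.0059  0.0021 -1.    ] q [ 0.07  0.74 -0.78  1.48  0.55  1.14  0.61] F [-0.2  0.2 -1.5]
```

```bash
python3 -m creep '[[[1,2.65,1.13,-0.1,0,0,0],[1,2.65,1.13,-0.1,0,0,0],[1,2.65,1.13,-0.1,0,0,0],[1,2.65,1.13,-0.1,0,0,0],[1,2.65,1.13,-0.1,0,0,0],[1,2.65,1.13,-0.1,0,0,0],[1,2.65,1.13,-0.1,0,0,0],[1,2.65,1.13,-0.1,0,0,0],[1,0,0,0,0,0,0],[1,0,0,0,0,0,0]]]'; python3 look.py w2 .446 .325 .1 flip,.022,.034 phone,.006,.012; python3 go.py .446 .323 .187 170.3 8
```

```text
clock: 21.18
position: [0.4458, 0.3215, 0.3696]
tool_rot: [-3.141, 0.0, 2.975]
force: [0.7, 0.7, 0.2]
grip_width: 0.0856
finger_force: 0.0
bench 0.0014150102665547726 [0.4458 0.3215 0.3696]
flip 7175 c [0.4457 0.3233] wh [0.0529 0.1051] a 80.6 z-b 0.02886545620344294 mean [0.4425 0.3239]
phone 2962 c [0.4432 0.3264] wh [0.0649 0.1336] a 86.9 z-b 0.008839892129130167 mean [0.4191 0.3336]
8 rows of t(cm) [0.003 0.019 2.282] rz 0.0003 | tilt [-0.e+00 -4.e-04 -1.e+00] q [-0.13  0.56 -0.84  1.81  0.5   1.    0.23] F [-0.1  0.1 -0.1]
```

View pics/w2.png

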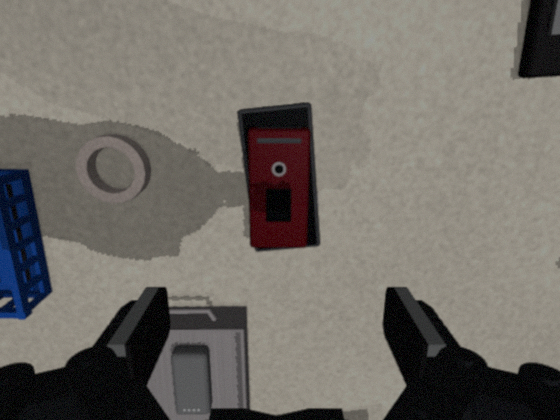

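The bank lies flat in the bin (192,380), and the flip phone (280,187) is aligned with the gripper.

```bash
python3 -m creep '[[[1,0,0.15,3,0,0,0],[1,0,0,3,0,0,0],[1,0,0,3,0,0,0],[1,0,0,3,0,0,0],[1,0,0,3,0,0,0],[1,0,0,1.5,0,0,0],[1,0,0,1,0,0,0],[1,0,0,0.5,0,0,0],[1,0,0,0,0,0,0],[1,0,0,0,0,0,0]]]' 40; python3 -m creep '[[[-0.1,0,0,0,0,0,0],[-0.1,0,0,0,0,0,0],[-0.1,0,0,0,0,0,0],[-0.1,0,0,0,0,0,0],[-0.1,0,0,0,0,0,0],[-0.1,0,0,0,0,0,0]]]' 40;python3 -m creep '[[[-0.1,0,0,-0.5,0,0,0],[-0.1,0,0,-1.5,0,0,0],[-0.1,0,0,-3,0,0,0],[-0.1,0,0,-3,0,0,0],[-0.1,0,0,-3,0,0,0],[-0.1,0,0,0,0,0,0],[-0.1,0,0,0,0,0,0]]]' 40; python3 - <<'E'
from wfit import *
# tray from grey/dark mask, contour rays on rim plane, two views
for n,b in (("top",(270,112,320,182)),("scene",(178,215,250,275))):
    f=F[n]; im=f["image"][b[1]:b[3],b[0]:b[2]]; g=cv2.cvtColor(im,cv2.COLOR_BGR2GRAY)
    m=(g<110).astype(np.uint8); m=cv2.morphologyEx(m,cv2.MORPH_OPEN,np.ones((7,7)))
    c=max(cv2.findContours(m,0,1)[0],key=cv2.contourArea)[:,0]+[b[0],b[1]]
    q=onplane(f,c,.008)[:,:2].astype(np.float32); print("tray",n,[np.round(v,4) for v in cv2.minAreaRect(q)])
E
```

```text
clock: 22.48
position: [0.4458, 0.3235, 0.1903]
tool_rot: [3.141, 0.001, 2.975]
force: [0.4, -0.1, 0.8]
grip_width: 0.0855
finger_force: 0.0
clock: 23.22
position: [0.4456, 0.3235, 0.1902]
tool_rot: [3.141, 0.0, 2.975]
force: [-0.7, -1.8, 7.2]
grip_width: 0.0508
finger_force: 40.6
clock: 24.1
position: [0.4456, 0.3231, 0.2997]
tool_rot: [-3.141, 0.0, 2.975]
force: [-0.7, -0.1, -2.3]
grip_width: 0.0509
finger_force: 42.5
tray top [array([ 0.6439, -0.1332]), array([0.1491, 0.0801]), np.float64(7.8173)]
tray scene [array([ 0.6496, -0.1313]), array([0.1547, 0.085 ]), np.float64(7.976)]
```

```bash
python3 go.py .646 -.132 .37 188 12
```

```text
12 rows of t(cm) [-1.775 -3.763 -0.586] rz -0.0255 | tilt [-0.e+00 -3.e-04 -1.e+00] q [-0.19  0.65 -0.78  1.86  0.59  0.87  0.15] F [-0.7 -0.1 -2.3]
```

```bash
python3 -m creep '[[[-0.1,-1.78,-3.76,-0.6,0,0,-0.0255],[-0.1,-1.78,-3.76,-0.6,0,0,-0.0255],[-0.1,-1.78,-3.76,-0.6,0,0,-0.0255],[-0.1,-1.78,-3.76,-0.6,0,0,-0.0255],[-0.1,-1.78,-3.76,-0.6,0,0,-0.0255],[-0.1,-1.78,-3.76,-0.6,0,0,-0.0255],[-0.1,-1.78,-3.76,-0.6,0,0,-0.0255],[-0.1,-1.78,-3.76,-0.6,0,0,-0.0255],[-0.1,-1.78,-3.76,-0.6,0,0,-0.0255],[-0.1,-1.78,-3.76,-0.6,0,0,-0.0255],[-0.1,-1.78,-3.76,-0.6,0,0,-0.0255],[-0.1,-1.78,-3.76,-0.6,0,0,-0.0255]]]' 40;python3 -m creep '[[[-0.1,0,0,0,0,0,0],[-0.1,0,0,0,0,0,0]]]' 40; python3 look.py w3 .646 -.132 .09 tray,.005,.014
```

```text
clock: 25.6
position: [0.6471, -0.1327, 0.3708]
tool_rot: [3.141, -0.002, -3.001]
force: [-0.2, 1.2, -1.0]
grip_width: 0.0508
finger_force: 42.6
clock: 25.85
position: [0.6465, -0.1309, 0.3707]
tool_rot: [3.141, -0.001, -3.001]
force: [0.4, 1.4, -1.0]
grip_width: 0.0509
finger_force: 42.5
bench 0.0014048373037059414 [ 0.6465 -0.1309  0.3707]
tray 1778 c [ 0.6006 -0.1394] wh [0.0621 0.081 ] a 8.1 z-b 0.007682193957072675 mean [ 0.5922 -0.1411]
```

View pics/w3.png

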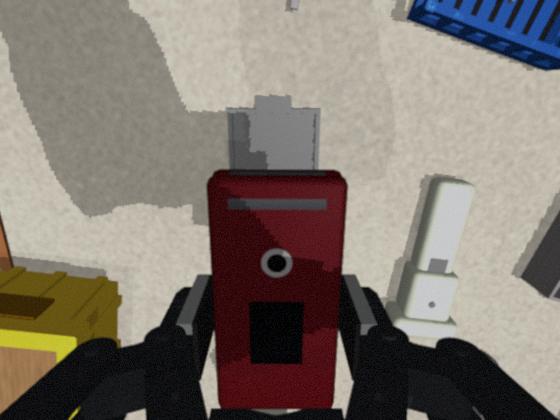

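The held flip phone covers the rest of the view, but the near end of the grey tray is visible at (228–320,108), with its handle at (272,97). I'll get the tray's centre from that body edge and its side edges.

```bash
python3 - <<'E'
from h import *
f=np.load("w3.npy",allow_pickle=True).item()
im=cv2.cvtColor(f["image"],cv2.COLOR_BGR2GRAY)
c=cloud(f); a=np.radians(8.0); u=np.array([np.cos(a),np.sin(a)]); v=np.array([-u[1],u[0]])
roi=np.zeros(im.shape,bool); roi[85:168,215:335]=1
p=c[roi&(c[...,2]>.0065)&(c[...,2]<.014)]
U=p[:,:2]@u; V=p[:,:2]@v
for lo in np.arange(U.min(),U.max(),.003):
    k=(U>=lo)&(U<lo+.003)
    print(round(lo,4),k.sum(),V[k].min().round(4),V[k].max().round(4))
print("nominal (.6465,-.1319):",np.array([.6465,-.1319])@u,np.array([.6465,-.1319])@v)
for px in ((228,108),(320,108)):
    q=onplane(f,[px],.008)[0,:2]; print(px,q@u,q@v)
E
```

```text
0.5443 144 -0.2365 -0.2068
0.5473 144 -0.2366 -0.2067
0.5503 141 -0.2366 -0.2067
0.5533 240 -0.2615 -0.1816
0.5563 277 -0.2617 -0.1816
0.5593 41 -0.2617 -0.1815
0.5623 54 -0.2619 -0.1814
0.5653 45 -0.262 -0.1814
0.5683 59 -0.2621 -0.182
0.5713 48 -0.2614 -0.1819
0.5743 46 -0.2615 -0.1818
0.5773 58 -0.2617 -0.1817
0.5803 42 -0.2618 -0.1815
0.5833 52 -0.262 -0.1815
0.5863 48 -0.2621 -0.1813
0.5893 46 -0.2619 -0.1811
0.5923 52 -0.2614 -0.1819
0.5953 46 -0.2614 -0.1819
0.5983 45 -0.2615 -0.1817
0.6013 55 -0.2617 -0.1817
0.6043 16 -0.2616 -0.1816
nominal (.6465,-.1319): 0.6218513744247927 -0.22059176803769542
(228, 108) 0.5541756111860162 -0.26070583159861077
(320, 108) 0.5540297289694667 -0.18174903890236938
```

```bash
python3 go.py .6457 -.1331 .190 188.1 8
```

```text
8 rows of t(cm) [ 0.013 -0.031  2.262] rz -0.0 | tilt [-1.2e-03  6.0e-04 -1.0e+00] q [ 0.62  0.74 -0.85  1.5   0.59  1.17  1.38] F [-0.2 -0.  -1.8]
```

```bash
python3 -m creep '[[[-0.1,0.1,-0.22,3,0,0,0],[-0.1,0,0,3,0,0,0],[-0.1,0,0,3,0,0,0],[-0.1,0,0,3,0,0,0],[-0.1,0,0,3,0,0,0],[-0.1,0,0,1.8,0,0,0],[-0.1,0,0,0.8,0,0,0],[-0.1,0,0,0.3,0,0,0],[-0.1,0,0,0,0,0,0],[-0.1,0,0,0,0,0,0]]]' 40; python3 go.py .6457 -.1331 .1855 188.1 1
python3 - <<'E'
from h import *
g=vision.grab_frame("scene")
cv2.imwrite("pics/p3.png",cv2.resize(g["image"][190:300,150:280],(780,600)))
E
```

```text
clock: 27.15
position: [0.6462, -0.1337, 0.1934]
tool_rot: [-3.141, 0.001, -3.002]
force: [-0.3, -0.8, -1.8]
grip_width: 0.0505
finger_force: 42.5
1 rows of t(cm) [0.044 0.072 0.792] rz -0.0016 | tilt [ 9.e-04 -2.e-04 -1.e+00] q [ 0.56  0.95 -0.73  1.6   0.76  0.9   1.25] F [-0.3 -0.8 -1.8]
```

View pics/p3.png

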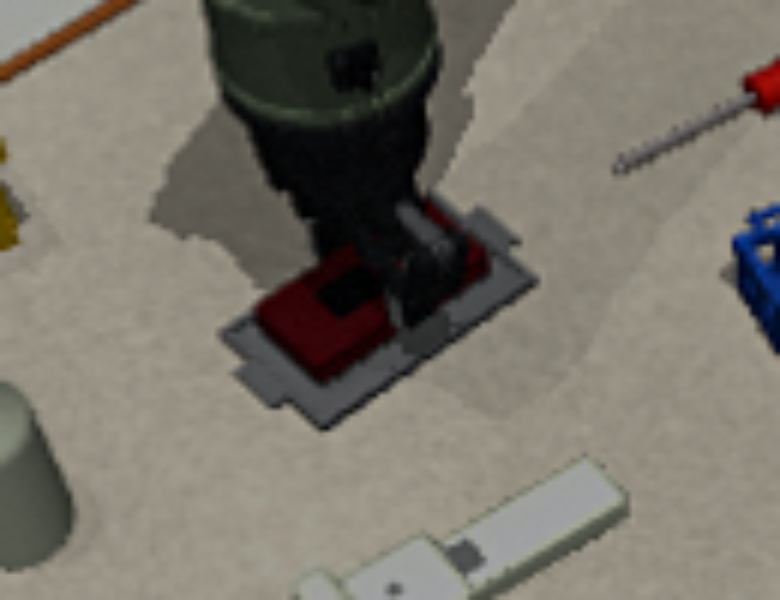

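The flip phone hovers centred over the tray and parallel to its sides.

```bash
python3 -m creep '[[[-0.1,0.04,0.07,0.4,0,0,0],[-0.1,0,0,0.2,0,0,0],[-0.1,0,0,0.1,0,0,0],[-0.1,0,0,0.1,0,0,0],[-0.1,0,0,0,0,0,0]]]' 40;python3 -m creep '[[[-0.1,0,0,0.07,0,0,0],[-0.1,0,0,0,0,0,0]]]' 40;python3 -m creep '[[[-0.1,0,0,0.05,0,0,0],[-0.1,0,0,0,0,0,0]]]' 40
```

```text
clock: 27.82
position: [0.6455, -0.133, 0.1852]
tool_rot: [-3.141, -0.0, -3.002]
force: [-4.1, 0.3, 8.9]
grip_width: 0.0511
finger_force: 43.6
clock: 28.08
position: [0.6455, -0.1329, 0.1852]
tool_rot: [-3.141, -0.0, -3.002]
force: [-10.1, -0.3, 19.6]
grip_width: 0.0508
finger_force: 44.7
clock: 28.32
position: [0.6455, -0.1329, 0.1851]
tool_rot: [-3.141, -0.0, -3.002]
force: [-12.8, -0.4, 27.1]
grip_width: 0.0506
finger_force: 45.6
```

```bash
python3 -m creep '[[[-0.1,0,0,-0.12,0,0,0],[0.7,0,0,0,0,0,0],[0.7,0,0,0,0,0,0],[0.7,0,0,0,0,0,0],[0.7,0,0,0,0,0,0],[0.7,0,0,-1,0,0,0],[0.7,0,0,-3,0,0,0],[0.7,0,0,-5,0,0,0],[1,0,0,-5,0,0,0],[1,0,0,-5,0,0,0],[1,0,0,0,0,0,0],[1,0,0,0,0,0,0]]]' 40; python3 look.py w4 .646 -.132 .075 tray,.005,.014 flip,.018,.03; python3 go.py .4432 .3264 .37 177 12
```

```text
clock: 29.82
position: [0.6453, -0.1331, 0.3747]
tool_rot: [-3.141, -0.0, -3.002]
force: [-0.3, 0.2, -0.4]
grip_width: 0.0854
finger_force: 0.0
bench 0.0013994703737633118 [ 0.6453 -0.1331  0.3747]
tray 2835 c [ 0.6462 -0.133 ] wh [0.1496 0.081 ] a 8.1 z-b 0.0077357665317364654 mean [ 0.6398 -0.1343]
flip 6782 c [ 0.6458 -0.1331] wh [0.1056 0.0529] a 8.1 z-b 0.023850768067407657 mean [ 0.6426 -0.1334]
12 rows of t(cm) [1.486 3.917 0.034] rz 0.016 | tilt [-1.e-03 -1.e-04 -1.e+00] q [ 0.63  0.74 -0.85  1.5   0.58  1.17  1.38] F [-0.4  0.1  0. ]
```

View pics/w4.png

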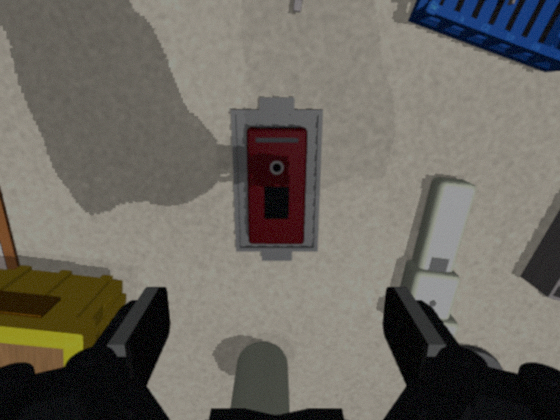

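The flip phone sits centred in the grey tray, to within 1 mm by measurement. Next is the smartphone.

```bash
python3 -m creep '[[[1,1.49,3.92,0,0,0,0.016],[1,1.49,3.92,0,0,0,0.016],[1,1.49,3.92,0,0,0,0.016],[1,1.49,3.92,0,0,0,0.016],[1,1.49,3.92,0,0,0,0.016],[1,1.49,3.92,0,0,0,0.016],[1,1.49,3.92,0,0,0,0.016],[1,1.49,3.92,0,0,0,0.016],[1,1.49,3.92,0,0,0,0.016],[1,1.49,3.92,0,0,0,0.016],[1,1.49,3.92,0,0,0,0.016],[1,1.49,3.92,0,0,0,0.016]]]';python3 -m creep '[[[1,0,0,0,0,0,0],[1,0,0,0,0,0,0]]]'; python3 look.py w5 .4432 .3264 .09 phone,.0055,.014; python3 go.py .4432 .3264 .176 176.9 8
```

```text
clock: 31.38
position: [0.4422, 0.3277, 0.3738]
tool_rot: [-3.141, -0.001, 3.089]
force: [0.9, 0.5, 0.2]
grip_width: 0.0857
finger_force: 0.0
clock: 31.62
position: [0.4429, 0.3263, 0.3739]
tool_rot: [-3.141, -0.001, 3.09]
force: [-0.2, -1.1, 0.7]
grip_width: 0.0855
finger_force: 0.0
bench 0.0013915838264139113 [0.4429 0.3263 0.3739]
phone 9793 c [0.4432 0.3264] wh [0.0651 0.1337] a 86.8 z-b 0.009012098064319074 mean [0.4384 0.3265]
8 rows of t(cm) [1.000e-03 7.000e-03 2.476e+00] rz 0.0002 | tilt [-9.e-04 -9.e-04 -1.e+00] q [-0.12  0.57 -0.88  1.8   0.51  1.02  0.31] F [-0.2 -0.5  0.2]
```

```bash
python3 -m creep '[[[1,0,0,3,0,0,0],[1,0,0,3,0,0,0],[1,0,0,3,0,0,0],[1,0,0,3,0,0,0],[1,0,0,3,0,0,0],[1,0,0,2,0,0,0],[1,0,0,1.5,0,0,0],[1,0,0,0.5,0,0,0],[0.68,0,0,0,0,0,0],[0.68,0,0,0,0,0,0],[0.68,0,0,0,0,0,0],[0.68,0,0,0,0,0,0]]]' 40;  python3 -m creep '[[[0.68,0,0,0.3,0,0,0],[0.68,0,0,0.2,0,0,0],[0.68,0,0,0,0,0,0]]]';python3 -m creep '[[[0.68,0,0,0.2,0,0,0],[0.68,0,0,0,0,0,0]]]'
```

```text
clock: 33.17
position: [0.4429, 0.3268, 0.185]
tool_rot: [3.141, 0.0, 3.089]
force: [-0.5, -0.1, -0.1]
grip_width: 0.0715
finger_force: 0.0
clock: 33.55
position: [0.4428, 0.3267, 0.1795]
tool_rot: [-3.141, -0.0, 3.09]
force: [0.1, -0.7, -0.0]
grip_width: 0.072
finger_force: 0.0
clock: 33.8
position: [0.4428, 0.3267, 0.1776]
tool_rot: [-3.141, -0.0, 3.09]
force: [0.2, 0.1, -0.7]
grip_width: 0.0719
finger_force: 0.0
```

```bash
for i in 1; do python3 -m creep '[[[0.68,0,0,0.15,0,0,0],[0.68,0,0,0,0,0,0]]]'; python3 -m creep '[[[0.68,0,0,0.1,0,0,0],[0.68,0,0,0,0,0,0]]]';python3 -m creep '[[[0.68,0,0,0.1,0,0,0],[0.68,0,0,0,0,0,0]]]'; done | grep -E "pos|force"
```

```text
position: [0.4429, 0.3267, 0.1761]
force: [0.0, -0.3, -0.1]
finger_force: 0.0
position: [0.4428, 0.3267, 0.1751]
force: [1.1, -0.9, 0.1]
finger_force: 0.0
position: [0.4428, 0.3267, 0.1741]
force: [1.0, 0.2, -0.3]
finger_force: 0.0
```

```bash
(python3 -m creep '[[[0.68,0,0,0.1,0,0,0],[0.68,0,0,0,0,0,0]]]'; python3 -m creep '[[[0.68,0,0,0.1,0,0,0],[0.68,0,0,0,0,0,0]]]') | grep -E "pos|force"; python3 - <<'E'
from h import *
g=vision.grab_frame("scene")
cv2.imwrite("pics/p5.png",cv2.resize(g["image"][280:370,320:430],(733,600),interpolation=2))
E
```

```text
position: [0.4428, 0.3267, 0.1731]
force: [-0.1, 0.9, -1.1]
finger_force: 0.0
position: [0.4428, 0.3267, 0.1721]
force: [-0.3, -0.1, -0.1]
finger_force: 0.0
```

View pics/p5.png

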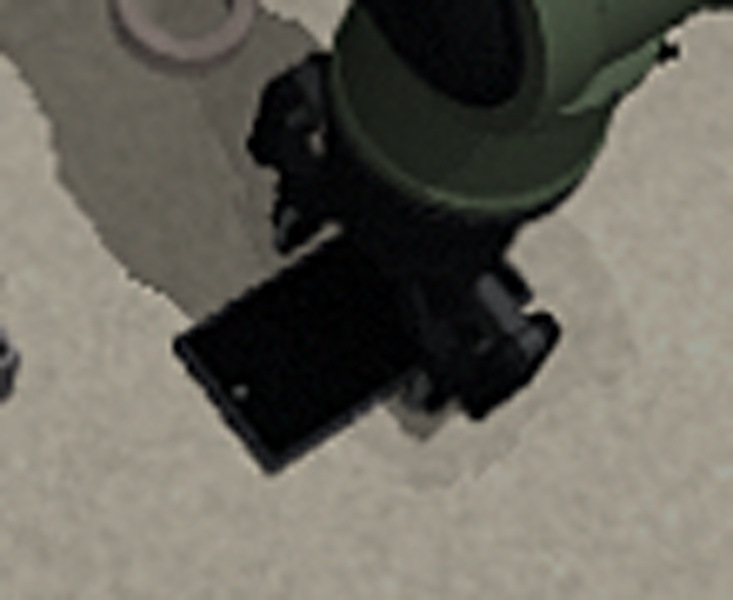

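The scene crop shows the fingers straddling the phone on both long sides, at about (290,235) and (430,390). I'll keep lowering to find the bench.

```bash
(python3 -m creep '[[[0.63,0,0,0.1,0,0,0],[0.63,0,0,0,0,0,0],[0.63,0,0,0,0,0,0]]]'; python3 -m creep '[[[0.63,0,0,0.1,0,0,0],[0.63,0,0,0,0,0,0]]]';python3 -m creep '[[[0.63,0,0,0.1,0,0,0],[0.63,0,0,0,0,0,0]]]') | grep -E "pos|force|wid"
```

```text
position: [0.4428, 0.3268, 0.1712]
force: [-0.1, 0.5, 0.4]
grip_width: 0.0696
finger_force: 0.0
position: [0.4428, 0.3267, 0.1701]
force: [0.6, 0.3, 0.5]
grip_width: 0.0697
finger_force: 0.0
position: [0.4428, 0.3267, 0.1691]
force: [0.5, -0.6, 0.7]
grip_width: 0.0697
finger_force: 0.0
```

```bash
(python3 -m creep '[[[0.63,0,0,0.1,0,0,0],[0.63,0,0,0,0,0,0]]]'; python3 -m creep '[[[0.63,0,0,0.1,0,0,0],[0.63,0,0,0,0,0,0]]]') | grep -E "pos|force|wid"
```

```text
position: [0.4428, 0.3267, 0.1681]
force: [-0.7, -0.5, -0.1]
grip_width: 0.0695
finger_force: 0.0
position: [0.4428, 0.3267, 0.1671]
force: [-0.4, -0.1, -0.1]
grip_width: 0.0696
finger_force: 0.0
```

```bash
(python3 -m creep '[[[0.56,0,0,0,0,0,0],[0.56,0,0,0,0,0,0]]]' 40; python3 -m creep '[[[0.3,0,0,0,0,0,0],[0.3,0,0,0,0,0,0],[0.3,0,0,0,0,0,0]]]' 40) | grep -E "pos|force|wid"
```

```text
position: [0.4429, 0.3268, 0.1672]
force: [0.1, -0.3, -0.0]
grip_width: 0.0667
finger_force: 0.0
position: [0.4429, 0.3269, 0.1678]
force: [-3.0, -2.5, 11.9]
grip_width: 0.0625
finger_force: 50.0
```

```bash
python3 -m creep '[[[0.3,0,0,-0.5,0,0,0],[0.3,0,0,-1,0,0,0],[0.3,0,0,-2,0,0,0],[0.3,0,0,-3,0,0,0],[0.3,0,0,-4,0,0,0],[0.3,0,0,-4,0,0,0],[0.3,0,0,0,0,0,0],[0.3,0,0,0,0,0,0]]]' 50; python3 - <<'E'
from h import *
g=vision.grab_frame("scene"); cv2.imwrite("pics/p6.png",cv2.resize(g["image"][230:370,300:470],(728,600),interpolation=2))
E
python3 go.py .4365 -.3245 .31 196 20
```

```text
clock: 38.1
position: [0.4428, 0.3264, 0.3123]
tool_rot: [-3.141, 0.0, 3.089]
force: [0.8, 0.5, -2.7]
grip_width: 0.0623
finger_force: 55.2
20 rows of t(cm) [ 0.375 -3.248  0.009] rz -0.0166 | tilt [-6.e-04 -7.e-04 -1.e+00] q [-0.16  0.65 -0.83  1.85  0.6   0.91  0.24] F [ 0.2  0.1 -1.8]
```

View pics/p6.png

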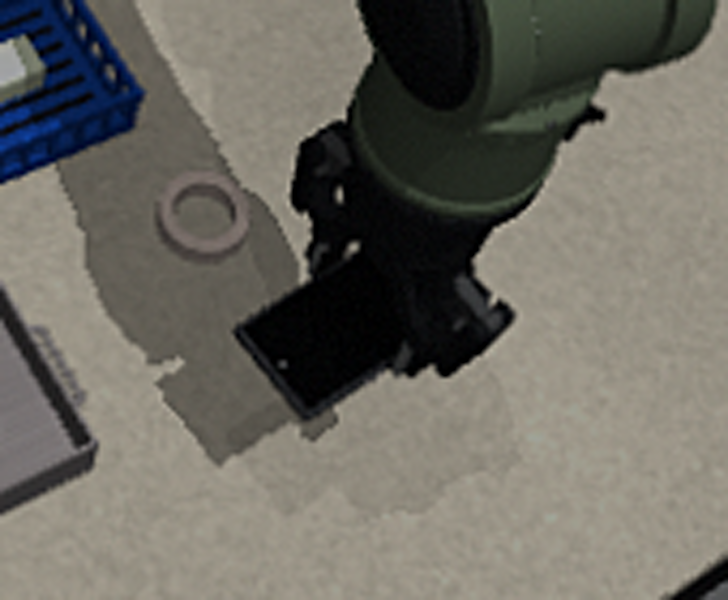

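The phone is lifted level at (340,330). Next I'll carry it straight to the pad.

```bash
python3 go.py .436 -.324 .25 177 16
```

```text
16 rows of t(cm) [-0.17  -4.062  0.386] rz 0.0 | tilt [-6.e-04 -7.e-04 -1.e+00] q [-0.16  0.65 -0.83  1.85  0.6   0.91  0.24] F [ 0.2  0.1 -1.8]
```

```bash
python3 -m creep '[[[0.3,-0.17,-4.06,0,0,0,0],[0.3,-0.17,-4.06,0,0,0,0],[0.3,-0.17,-4.06,0,0,0,0],[0.3,-0.17,-4.06,0,0,0,0],[0.3,-0.17,-4.06,0,0,0,0],[0.3,-0.17,-4.06,0,0,0,0],[0.3,-0.17,-4.06,0,0,0,0],[0.3,-0.17,-4.06,0,0,0,0]]]' 50;python3 -m creep '[[[0.3,-0.17,-4.06,0,0,0,0],[0.3,-0.17,-4.06,0,0,0,0],[0.3,-0.17,-4.06,0,0,0,0],[0.3,-0.17,-4.06,0,0,0,0],[0.3,-0.17,-4.06,0,0,0,0],[0.3,-0.17,-4.06,0,0,0,0],[0.3,-0.17,-4.06,0,0,0,0],[0.3,-0.17,-4.06,0,0,0,0],[0.3,0,0,0,0,0,0],[0.3,0,0,0,0,0,0]]]' 50
python3 go.py .436 -.324 .2 177 1; python3 look.py w6 .436 -.324 .1 pad,.006,.016 phone,.12,.17; python3 - <<'E'
from h import *
g=vision.grab_frame("scene"); cv2.imwrite("pics/p7.png",np.hstack([cv2.resize(g["image"][100:240,160:330],(480,395)),cv2.resize(cv2.imread("pics/w6.png"),(320,395))]))
E
```

```text
clock: 39.15
position: [0.4392, 0.0004, 0.3116]
tool_rot: [3.141, -0.001, 3.09]
force: [-0.0, -0.3, -1.6]
grip_width: 0.0625
finger_force: 55.3
clock: 40.4
position: [0.4362, -0.3227, 0.3115]
tool_rot: [3.14, -0.001, 3.09]
force: [-0.5, 0.3, -2.1]
grip_width: 0.0623
finger_force: 55.3
1 rows of t(cm) [ 1.0000e-02 -1.3500e-01  1.1152e+01] rz 0.0009 | tilt [-8.0e-04  1.4e-03 -1.0e+00] q [ 1.1   0.64 -0.81  1.87  0.59  0.89  1.52] F [-0.5  0.3 -2.1]
bench 0.0014029652483948385 [ 0.4362 -0.3227  0.3115]
pad 5
phone 47800 c [ 0.4311 -0.3222] wh [0.0901 0.1244] a 87.7 z-b 0.15286134847403787 mean [ 0.421  -0.3216]
```

View pics/p7.png

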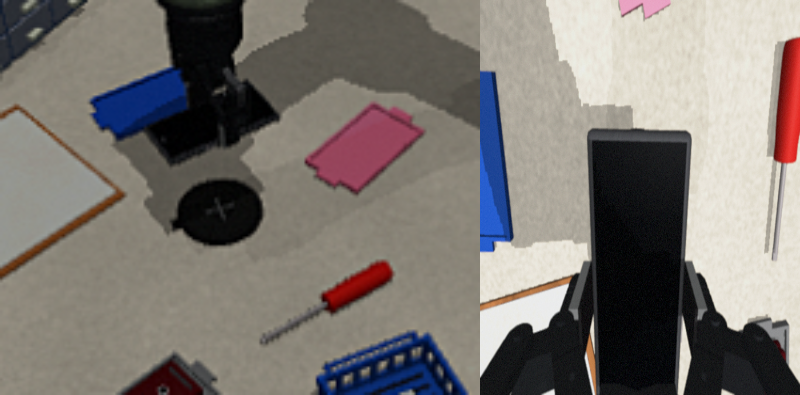

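The scene crop shows the phone held over the pad, with the pad's cross at about full-image px (238,175). I'll intersect both views on the pad's top plane to refine its centre.

```bash
python3 - <<'E'
from fit import *
for n,b in(("top",(335,192,385,242)),("scene",(214,158,260,192))):
    f=F[n]; g=cv2.cvtColor(f["image"],cv2.COLOR_BGR2GRAY)[b[1]:b[3],b[0]:b[2]]
    m=cv2.morphologyEx((g<75).astype(np.uint8),cv2.MORPH_CLOSE,np.ones((7,7))); m=cv2.morphologyEx(m,cv2.MORPH_OPEN,cv2.getStructuringElement(2,(11,11)))
    c=max(cv2.findContours(m,0,1)[0],key=cv2.contourArea)[:,0]+[b[0],b[1]]
    print(n,[np.round(v,4) for v in cv2.minEnclosingCircle(onplane(f,c,.01)[:,:2].astype(np.float32))])
E
```

```text
top [array([ 0.433 , -0.3238]), np.float64(0.0485)]
scene [array([ 0.4407, -0.3211]), np.float64(0.0513)]
```

```bash
python3 -m creep '[[[0.3,0,-0.13,2,0,0,0],[0.3,0,0,3,0,0,0],[0.3,0,0,3,0,0,0],[0.3,0,0,2,0,0,0],[0.3,0,0,1,0,0,0],[0.3,0,0,0.5,0,0,0],[0.3,0,0,0,0,0,0],[0.3,0,0,0,0,0,0]]]' 50; python3 go.py .436 -.324 .183 177 1
```

```text
clock: 41.5
position: [0.4363, -0.3249, 0.1978]
tool_rot: [-3.141, 0.001, 3.089]
force: [0.7, 1.0, -1.9]
grip_width: 0.0626
finger_force: 55.3
1 rows of t(cm) [0.037 0.083 1.482] rz 0.0002 | tilt [ 8.e-04 -6.e-04 -1.e+00] q [ 1.01  0.8  -0.67  1.92  0.77  0.7   1.38] F [ 0.7  1.  -1.9]
```

Pad centre is about (0.436, -0.323), so the position is good. I'll lower to contact.

```bash
(python3 -m creep '[[[0.3,0,0.12,0.8,0,0,0],[0.3,0,0,0.5,0,0,0],[0.3,0,0,0.2,0,0,0],[0.3,0,0,0.1,0,0,0],[0.3,0,0,0,0,0,0]]]' 50;python3 -m creep '[[[0.3,0,0,0.1,0,0,0],[0.3,0,0,0.1,0,0,0],[0.3,0,0,0,0,0,0]]]' 50;python3 -m creep '[[[0.3,0,0,0.07,0,0,0],[0.3,0,0,0,0,0,0]]]' 50) | grep -E "pos|force:"
```

```text
position: [0.4363, -0.3235, 0.1812]
force: [0.0, 0.1, -1.2]
finger_force: 55.3
position: [0.4362, -0.3235, 0.1791]
force: [0.0, 0.7, -0.8]
finger_force: 55.3
position: [0.4362, -0.3235, 0.1785]
force: [-0.2, 0.1, -2.2]
finger_force: 55.3
```

```bash
(python3 -m creep '[[[0.3,0,0,0.06,0,0,0],[0.3,0,0,0,0,0,0]]]' 50;python3 -m creep '[[[0.3,0,0,0.05,0,0,0],[0.3,0,0,0,0,0,0]]]' 50) | grep -E "pos|force:"
```

```text
position: [0.4363, -0.3235, 0.178]
force: [-0.7, 0.1, 1.3]
finger_force: 57.1
position: [0.4363, -0.3234, 0.1779]
force: [-4.4, 1.6, 13.8]
finger_force: 63.8
```

```bash
python3 -m creep '[[[0.85,0,0,0,0,0,0],[0.85,0,0,0,0,0,0],[0.85,0,0,0,0,0,0],[0.85,0,0,0,0,0,0],[0.85,0,0,-1,0,0,0],[0.85,0,0,-3,0,0,0],[1,0,0,-4,0,0,0],[1,0,0,-5,0,0,0],[1,0,0,-5,0,0,0],[1,0,0,-2,0,0,0],[1,0,0,0,0,0,0],[1,0,0,0,0,0,0]]]' 40; python3 look.py w7 .436 -.324 .1 phone,.014,.026 pad,.006,.013; python3 - <<'E'
from h import *
g=vision.grab_frame("scene");np.save("s7.npy",g,allow_pickle=True)
a=cv2.resize(g["image"],(440,330)); b=cv2.resize(cv2.imread("pics/w7.png"),(440,330))
cv2.imwrite("pics/f7.png",np.hstack([cv2.resize(g["image"][90:400,130:430],(440,455)),cv2.resize(cv2.imread("pics/w7.png"),(360,455))]))
E
```

```text
clock: 44.75
position: [0.4359, -0.3235, 0.3764]
tool_rot: [3.141, -0.001, 3.089]
force: [-0.2, -0.4, -0.9]
grip_width: 0.0853
finger_force: 0.0
bench 0.0013897045982680378 [ 0.4359 -0.3235  0.3764]
phone 10198 c [ 0.4366 -0.3236] wh [0.0653 0.1337] a 86.9 z-b 0.01902493201974545 mean [ 0.4318 -0.3233]
pad 1985 c [ 0.4346 -0.3244] wh [0.1001 0.0948] a 59.3 z-b 0.009875162471608856 mean [ 0.4332 -0.3284]
```

View pics/f7.png

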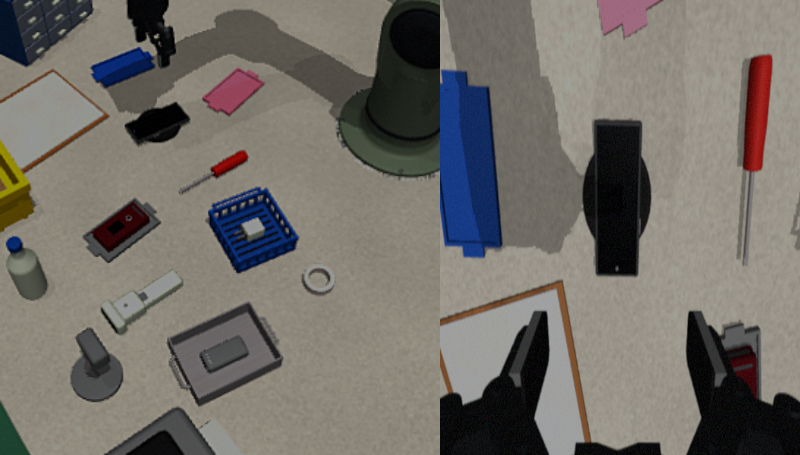

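The final views show all four devices in place: phone level and centred on the pad to about 2 mm, flip phone in the grey tray, charger flat in the basket and bank in the bin. The scanner and tape roll look undisturbed.

```bash
python3 -c "
from workcell import bot
print(bot.job_done())"
```

```text
the job is handed in; nothing more can be done
None
```

The job is handed in at about 45 s of the 112 s allowed: charger in the basket, power bank in the bin, flip phone in the grey tray and smartphone on the pad (about 2 mm off centre), each lowered to contact in that order, with the scanner and tape roll not touched; the judge's result was not shown.

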